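# Tip worn carburettor slides through a spring flap

### The job

Pick up the small steel tray by its cross handle and tip the three worn carburettor slides into the grey reject box, pressing its spring flap open with the tray's lip and pouring through it; do not touch the slides or the flap with the fingers, and be gentle with the box. When all three slides are inside, stand the empty tray upright back on the bench, clear of the box, leave the flap to spring shut, and leave the other things where they are.

Things in the scene. Friction and masses are not known exactly. Their poses are not given: they have to be found in the camera images.
- tray_handle (a point): Centre of the tray's handle: a flat wooden cross bar 12 mm thick (along x), 100 mm wide (y), 26 mm high, on two side posts over the tray's middle, its centre 95 mm above the tray's underside. x points to the pouring lip, z up. The tray (0.28 kg or so) is grasped here, across the 12 mm. The lip's lower edge is 65 mm ahead (x) and 95 mm below.
- tray_lip (a point): Middle of the lower edge of the tray's lip, at the underside; x points outward over the lip, z up.
- tray: The loose steel tray: origin at the centre of its underside, x to the lip, z up. 120 mm long (x), 100 mm wide; floor 4 mm, side walls 40 mm, back 36 mm high. The lip end has no wall, only a 4 mm ridge on the floor: eased nose down, the slides roll against it and go over at about 33 to 40 degrees; a jerk or a rolling start sends them over sooner.
- slide1_center (a point): Centre of a slide: an aluminium cylinder 80 mm long, 32 mm diameter, about 85 g, lying across the tray at the start and free to roll to and fro in it. Its y is the cylinder axis.
- slide2_center (a point): Centre of the second slide, same as the first.
- slide3_center (a point): Centre of the third slide, same as the first.
- box: The fixed grey sheet-metal reject box: origin at the centre of its underside, x from its low front to its back (the way to pour), z up. 240 mm deep (x), 150 mm wide (y); front 140 mm, back 191 mm high. The flap fills the sloping front part of the top, between side cheeks 142 mm apart; behind it a fixed pale plastic window, with a bar up to 199 mm at the back, covers the rest.
- box_sill (a point): Middle of the top edge of the box's front wall (140 mm up, at box x = -120 mm), x the way to pour. The flap is hinged 3 mm behind it, along y.
- box_inside (a point): Point in the middle of the box, 60 mm above its underside; axes as the box. The floor inside slopes down to the back (49 mm up at the front, 6 mm at the back), so slides roll away from the flap.
- flap (a joint): Flap angle: 0 shut, sloping 27 degrees up from its hinge at the front sill to the back; grows as it is pressed down and inward, level at 0.47, stop at 1.4 (53 degrees down). A spring shuts it: 0.22 Nm at shut, 0.18 Nm more per rad, some 5 to 9 N at a lip 50 mm past the hinge. It does not yield to slides poured on it while shut: they roll back off the front.
- flap_edge (a point): Middle of the flap's free far edge; the flap is 112 mm long from hinge to this edge, 134 mm wide, 4 mm thick.
- carb_a: Bystander: a carburettor body about 85 mm long, 115 mm tall, standing between tray and box; origin under its middle.
- carb_b: Bystander: a second carburettor body, same size, at the far side of the bench.
- jar: Bystander: glass jar 60 mm wide, 85 mm tall, near the robot; origin under its middle.
- float_bowl: Bystander: aluminium float bowl 68 mm wide, 57 mm tall; origin under its middle.
Not all that is in view belongs to the job. Leave any pink look-alike of the tray alone.

How it is judged:
By the outcome, as a careful person would: the job done as asked, in the order asked, and still so for the second after the job is handed in, with the robot touching nothing.
It also fails if it takes over 59 s, if anything falls off the work surface, if the arm or the gripper's body presses on something with over 40 N, if the wrist force passes 120 N, or if a joint passes its speed limit or range.

### The arm

A 7-joint arm with a two-finger parallel gripper is mounted at the origin on the work surface. World frame = base frame: x ahead of the robot, y to its left, z up, the work surface at z = 0. Lengths are in mm, angles in rad, forces in N, time in s.
With the tool pointing down it reaches from about 425 to 975 mm from the base axis. Payload 16.7 kg.
Tool frame: the origin (TCP) lies between the finger pads; the fingertips stand 25 mm ahead of it and the grasp point (between the pads) lies 6 mm ahead of it (arm.tips_ahead is the distance from the TCP to the fingertips, in mm); z points along the fingers, x is the direction in which the jaws open and shut, and the axes are right-handed (so a half turn about z gives the same grasp; the last joint's range is limited). The gripper opens to 85 mm and grips with 20 to 120 N. Pads are 22 mm wide; open, the fingers measure 114 mm over their backs; the gripper's body (76 mm by 85 mm) begins 54 mm behind the grasp point. The pads swing forward as they close: fully open they stand 13 mm farther back than shut.
Start: joints at [1.018, 0.426, 0.074, 1.606, -0.034, 1.111, -0.067], TCP at [265.184, -620.689, 256.302] pointing down, gripper open.
Joint ranges: [-2.85, 2.85], [-0.5, 2.14], [-1.23, 1.37], [0.21, 2.46], [-1.02, 4.16], [0.16, 2.05], [-2.73, 2.73]. Speed limits (rad/s): [1.89, 1.89, 2.39, 2.39, 3.01, 3.01, 3.01].

### API

Orientations are given as a rotation vector (axis times angle).
In Python, from workcell import readout, imaging, arm gives the robot as it stands.
- The arm moves only by the tool servo_tool, never from a script. Its argument "plan" is a list of rows, each a list of 3 entries, a list of its own where there are three numbers: the shift along the tool's x, y, z in cm, then the turn, a rotation vector about the tool's x, y, z in rad, then the opening, from 0 (shut) to 1 (fully open). In form: [[[x, y, z], [rx, ry, rz], gripper], ...]. A call has 1 to 5 rows; each row is the pose to reach, as a shift and turn from the pose measured when the call began, along the tool's axes at that moment; what a row does not reach only later rows make up. A row lasts 1/8 s, in which the tool goes at most 62.5 mm and 10.7 degrees, less where a joint would pass 70% of its speed; a pose out of reach is approached as far as the arm can. A call with a gripper value outside its range is refused whole. The fingers move at their own pace and stop on an object; "grip_force" is the grip in N (left out, the last holds). Time passes only in rows, so rows that repeat a pose let the fingers close. It gives the time, the measured TCP pose, the force and the opening at its end, in the units of the state.
- readout.sense(): the state, without advancing time (a new reading comes with each control period).
- imaging.grab_frame(name): name is "scene" or "top" or "wrist"; returns a dict with "frame" (420x560x3 uint8, red, green, blue), "fx", "fy", "cx", "cy" (pixels), "origin" and "attitude" of the camera in the world. Camera axes: x right, y up, looking along -z (the intrinsics and any distortion apply to the point x, -y, -z); pixel columns grow to the right and rows downward; lengths in mm; the calibration is good to about 2 mm. A picture is of the moment at which its call begins. There is no depth.
- arm.close_job(): hands the job in, once; it reports no verdict.
The state is a dict: "time_s": time; "q": joint angles; "qvel": joint speeds; "tau": joint torques, N m; "tool_pos": TCP position; "ee_rot": TCP orientation; "ft_force": force on the tool from outside, world axes, zero at the start; "wrist_torque": the same for the moment, N m; "opening": finger opening in mm.
Only numpy, scipy, OpenCV 4.12 (cv2) and the standard library are available. Lean on these libraries where they do the work, as an engineer would, in place of code of your own. Each camera call takes 0.05 s, during which the arm holds its last target.

## Working session

There is one attempt and no reset: what is moved stays moved. The work goes in short steps, Python scripts to look and compute and a tool call to move; the robot and the scene stay as the last step left them, time stands still between calls to the robot, and variables do not carry over. Pictures are saved under pics/ and viewed, and the job is handed in when it is done.

Besides the shell and the picture viewer there is one more tool, called after ">>>" as name([rows], argument=value, ...), one row to a line, values as JSON. servo_tool: Moves the arm, as the interface text tells. Its arguments: {"type":"object","properties":{"plan":{"type":"array","items":{"type":"array"}},"grip_force":{"type":"number"}},"required":["plan"]}

```bash
ls; mkdir -p pics; cat > h.py <<'E'
import numpy as np, cv2
from scipy.spatial.transform import Rotation as R
from workcell import readout, imaging, arm
def snap(n,f):
    d=imaging.grab_frame(n); cv2.imwrite('pics/'+f,d['frame'][...,::-1]); 
    import pickle; pickle.dump(d,open('pics/'+f+'.pkl','wb')); return d
E
python3 - <<'E'
from h import *
s=readout.sense(); print(s)
for n in ['scene','top','wrist']:
    d=snap(n,n+'0.png'); print({k:v for k,v in d.items() if k!='frame'})
E
```

```text
pics
{'time_s': 0.0, 'q': array([ 1.01751531,  0.42671142,  0.07385607,  1.60662547, -0.03408344,
        1.11077475, -0.06708429]), 'qvel': array([-0.00197697,  0.00094816,  0.00061231,  0.00019123,  0.00040712,
       -0.0001379 ,  0.00081866]), 'tau': array([ 2.63340669e-03, -9.49837160e+01,  3.76269490e+00, -4.63500202e+01,
        1.93277240e-02,  1.04397075e-02,  2.02402089e-05]), 'tool_pos': array([ 265.02601557, -620.38524226,  255.61631106]), 'ee_rot': array([-2.62125614e+00,  1.73056189e+00,  1.73898552e-03]), 'ft_force': array([-0.03146507, -0.11362002,  0.76527801]), 'wrist_torque': array([ 0.00724637, -0.0142471 ,  0.06499418]), 'opening': 85.4939672093753}
{'fx': 539.9940260849567, 'fy': 539.9940260849567, 'cx': 281.06701686619647, 'cy': 213.27208961864847, 'origin': array([1393.24871242,  -50.51656329,  851.82610032]), 'attitude': array([0.69961496, 0.67308323, 1.44338495])}
{'fx': 389.82656332156, 'fy': 389.82656332156, 'cx': 279.20812718874134, 'cy': 213.24382050532094, 'origin': array([ 472.61139161,   -1.9641247 , 1056.68590626]), 'attitude': array([ 0.03754508, -0.07682731, -1.55880415])}
{'fx': 291.5627725321011, 'fy': 291.5627725321011, 'cx': 277.3215602124792, 'cy': 211.00188842122523, 'origin': array([ 330.31940263, -592.25683578,  373.50189111]), 'attitude': array([-0.25181756,  0.16538211, -1.15930276])}
```

View pics/scene0.png

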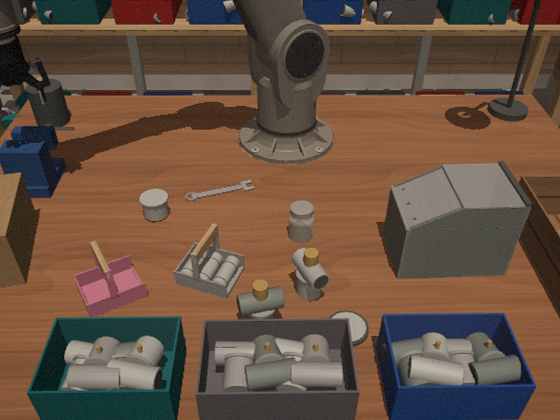

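View pics/top0.png

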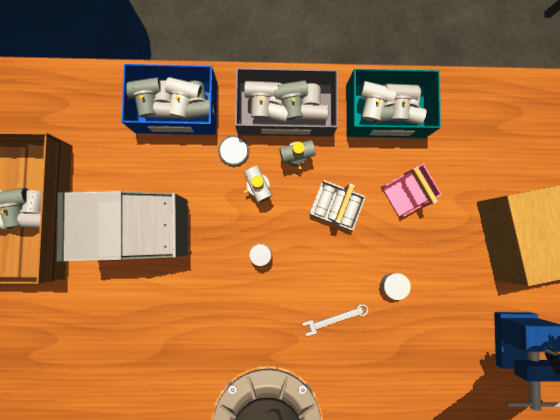

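View pics/wrist0.png

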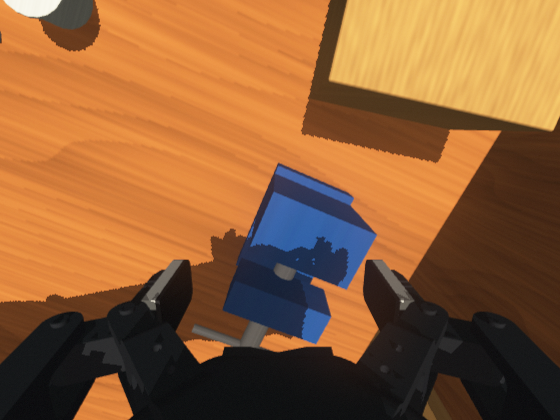

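```bash
python3 - <<'E'
from h import *
a=cv2.imread('pics/top0.png'); b=cv2.imread('pics/scene0.png')
cv2.imwrite('pics/z1.png',cv2.resize(a[170:240,290:390],None,fx=8,fy=8,interpolation=cv2.INTER_CUBIC))
cv2.imwrite('pics/z2.png',cv2.resize(b[215:305,165:265],None,fx=6.5,fy=6.5,interpolation=cv2.INTER_CUBIC))
cv2.imwrite('pics/z3.png',cv2.resize(a[180:275,50:195],None,fx=5.5,fy=5.5,interpolation=cv2.INTER_CUBIC))
E
```

```text
(no output)
```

View pics/z1.png

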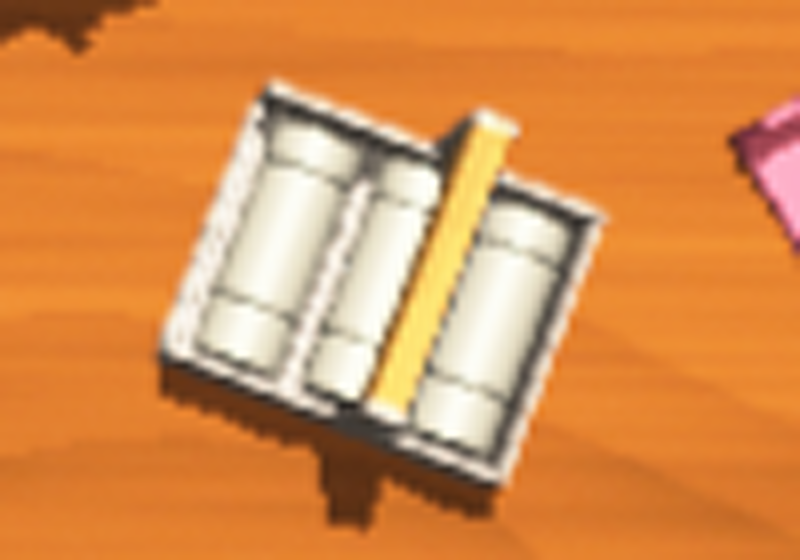

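View pics/z2.png

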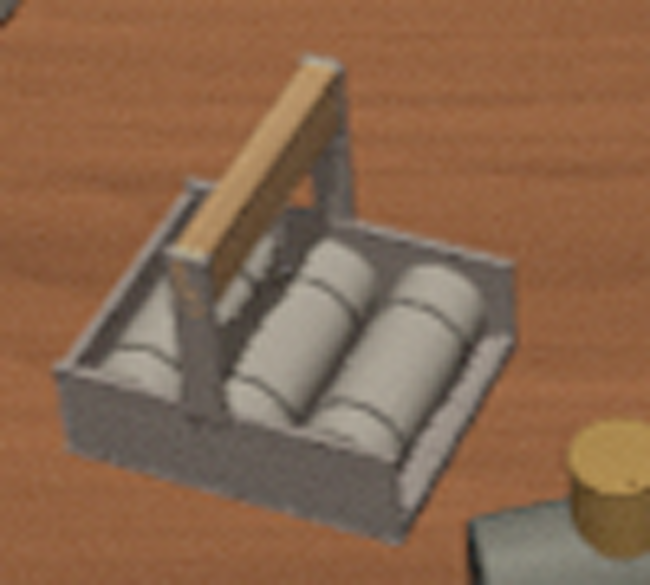

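View pics/z3.png

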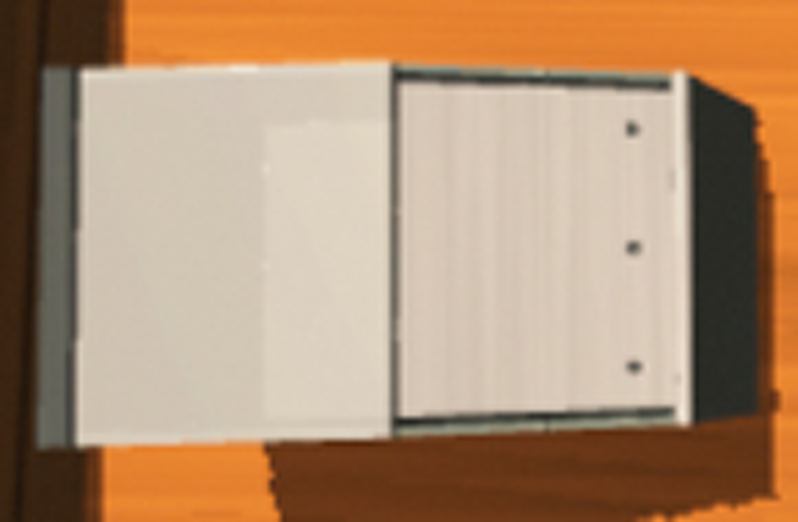

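```bash
cat >> h.py <<'E'
import pickle
from scipy.optimize import least_squares
def load(f): return pickle.load(open('pics/'+f+'.pkl','rb'))
def proj(d,P):
    P=np.atleast_2d(P); c=R.from_rotvec(d['attitude']).inv().apply(P-d['origin'])
    return np.c_[d['cx']+d['fx']*c[:,0]/-c[:,2], d['cy']-d['fy']*c[:,1]/-c[:,2]]
def pose(p,P):
    return R.from_euler('z',p[2]).apply(np.atleast_2d(P))+[p[0],p[1],0]
def fit(obs,p0):
    # obs: list of (d, model pts, pix)
    f=lambda p: np.concatenate([(proj(d,pose(p,M))-np.array(q)).ravel() for d,M,q in obs])
    r=least_squares(f,p0,loss='soft_l1',f_scale=1.5); return r.x,f(r.x).reshape(-1,2)
E
cat > fit0.py <<'E'
from h import *
t=load('top0.png'); s=load('scene0.png')
T=lambda p,k,o:(np.array(p)+.5)/k-.5+np.array(o)
tM=[[60,-50,40],[60,50,40],[-60,-50,38],[-60,50,38],[0,-50,108],[0,50,108]]
tq=T([(270,85),(165,355),(605,215),(500,480),(490,115),(390,410)],8,(290,170))
sM=[[-60,-50,0],[60,-50,0],[60,50,0],[-60,-50,38],[60,50,40],[0,50,108],[0,-50,108]]
sq=T([(70,450),(403,540),(512,345),(60,375),(515,262),(322,60),(192,250)],6.5,(165,215))
x,r=fit([(t,tM,tq),(s,sM,sq)],[500,-150,1.2]); print('tray',x,np.degrees(x[2])); print(r.round(1))
bM=[[-120,-75,140],[-120,75,140],[-15,-75,191],[-15,75,191],[-120,-75,0],[-120,75,0]]
bq=T([(688,75),(688,425),(393,62),(393,437),(757,107),(757,413)],5.5,(50,180))
y,r=fit([(t,bM,bq)],[450,350,1.57]); print('box',y,np.degrees(y[2])); print(r.round(1))
for d,f in((t,'top0.png'),(s,'scene0.png')):
    im=cv2.imread('pics/'+f); 
    for p in proj(d,pose(x,tM+sM)): cv2.circle(im,tuple(int(v) for v in p.round()),1,(0,0,255),-1)
    for p in proj(d,pose(y,bM+[[120,-75,191],[120,75,191],[120,-75,0]])): cv2.circle(im,tuple(int(v) for v in p.round()),1,(0,0,255),-1)
    cv2.imwrite('pics/ov_'+f,im[100:310])
E
python3 fit0.py; cd pics; python3 -c "
import cv2,numpy as np
a=cv2.imread('ov_top0.png')[:,40:440];b=cv2.imread('ov_scene0.png')[:,150:550]
cv2.imwrite('ov.png',cv2.resize(np.vstack([a,b]),None,fx=1.4,fy=1.4,interpolation=cv2.INTER_CUBIC))"
```

```text
tray [ 570.69750403 -181.45964263   -5.06927195] -290.44788768582765
[[ 0.  -1. ]
 [-0.2  0.5]
 [ 0.4 -0.8]
 [ 0.5  1.4]
 [-0.9 -0.4]
 [-2.5  0.5]
 [-1.3  0.6]
 [-0.9  1.1]
 [ 0.6 -1.2]
 [-2.  -0.4]
 [-0.5 -1.5]
 [ 1.7 -0.4]
 [ 0.6  1.3]]
box [505.97655871 339.4547601    1.6040441 ] 91.90495696188378
[[-0.1 -0.4]
 [ 0.1  0.1]
 [ 0.2  0. ]
 [-0.2 -0. ]
 [-0.1  0.2]
 [ 0.2  0.2]]
```

View pics/ov.png

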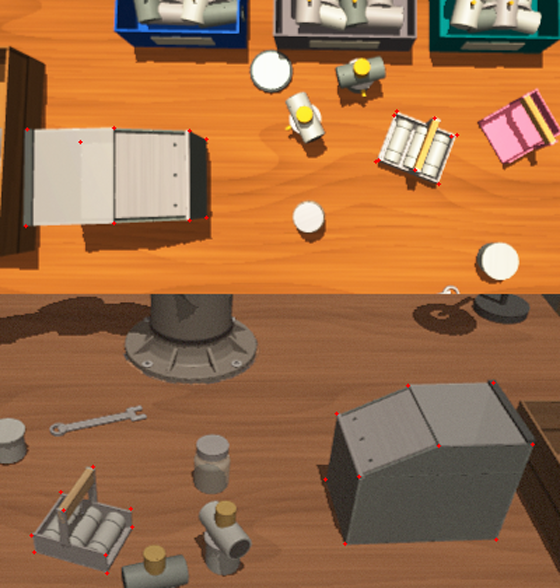

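```bash
cat >> h.py <<'E'
def toolrot(yaw,tilt=0):
    # tool x along yaw dir (pour direction), z down; tilt = nose-down angle (rad)
    a=np.array([np.cos(yaw),np.sin(yaw),0]); z=np.array([0,0,-1.]); M=np.c_[a,np.cross(z,a),z]
    return R.from_matrix(M)*R.from_rotvec([0,-tilt,0])
def state():
    s=readout.sense(); r=R.from_rotvec(s['ee_rot'])
    print('t',round(s['time_s'],2),'tcp',s['tool_pos'].round(1),'x',r.apply([1,0,0]).round(3),'z',r.apply([0,0,1]).round(3),'q',s['q'].round(2),'F',s['ft_force'].round(1),'M',s['wrist_torque'].round(2),'op',round(s['opening'],1))
    return s,r
def rows(pos,rot,fr):
    s,r=state(); d=r.inv().apply(np.array(pos)-s['tool_pos'])/10; w=(r.inv()*rot).as_rotvec()
    for f in fr: print('[',(d*f).round(2).tolist(),',',(w*f).round(3).tolist(),']')
E
python3 - <<'E'
from h import *
rows([570.7,-181.5,230],toolrot(np.radians(69.55)),[.2,.4,.6,.8,1])
E
```

```text
t 0.15 tcp [ 265.1 -620.4  255.8] x [ 0.393 -0.92  -0.001] z [-0.     0.001 -1.   ] q [ 1.02  0.43  0.07  1.61 -0.03  1.11 -0.07] F [ 0.4 -0.8  0.6] M [-0.01 -0.02  0.03] op 85.2
[ [-5.67, -9.07, 0.52] , [-0.0, 0.0, -0.476] ]
[ [-11.34, -18.14, 1.04] , [-0.0, 0.0, -0.952] ]
[ [-17.01, -27.21, 1.56] , [-0.001, 0.0, -1.429] ]
[ [-22.68, -36.28, 2.08] , [-0.001, 0.0, -1.905] ]
[ [-28.35, -45.35, 2.6] , [-0.001, 0.001, -2.381] ]
```

>>> servo_tool([
  [[-2,-3.5,-1],[0,0,-0.18],1],
  [[-4.3,-7,-1],[0,0,-0.36],1],
  [[-6.5,-10.5,-1],[0,0,-0.54],1],
  [[-8.7,-14,-0.5],[0,0,-0.72],1],
  [[-11,-17.5,0],[0,0,-0.9],1],
])

```text
time_s: 0.78
tool_pos: [383.4, -449.3, 255.7]
ee_rot: [-3.114, 0.409, 0.001]
ft_force: [-0.2, -0.4, 0.4]
opening: 85.5
```

```bash
python3 - <<'E'
from h import *
rows([570.7,-181.5,230],toolrot(np.radians(69.55)),[.2,.4,.6,.8,1])
E
```

```text
t 0.78 tcp [ 383.4 -449.3  255.7] x [ 0.966 -0.258 -0.001] z [-0.001  0.001 -1.   ] q [ 0.9   0.3  -0.17  1.79  0.06  1.06  0.44] F [-0.2 -0.4  0.4] M [-0.01 -0.03  0.04] op 85.5
[ [2.24, -6.14, 0.52] , [-0.0, 0.0, -0.295] ]
[ [4.47, -12.28, 1.03] , [-0.0, 0.0, -0.59] ]
[ [6.71, -18.43, 1.55] , [-0.001, 0.0, -0.885] ]
[ [8.95, -24.57, 2.07] , [-0.001, 0.0, -1.18] ]
[ [11.19, -30.71, 2.58] , [-0.001, 0.0, -1.475] ]
```

>>> servo_tool([
  [[1.4,-3.8,0.3],[0,0,-0.18],1],
  [[2.8,-7.6,0.6],[0,0,-0.36],1],
  [[4.2,-11.5,1],[0,0,-0.54],1],
  [[5.6,-15.4,1.3],[0,0,-0.72],1],
  [[7,-19.2,1.6],[0,0,-0.9],1],
])

```text
time_s: 1.4
tool_pos: [501.1, -280.7, 239.6]
ee_rot: [-2.979, -0.995, 0.001]
ft_force: [0.6, 0.1, -0.6]
opening: 85.3
```

```bash
python3 - <<'E'
from h import *
rows([570.7,-181.5,230],toolrot(np.radians(69.55)),[.33,.66,1])
E
```

```text
t 1.4 tcp [ 501.1 -280.7  239.6] x [ 0.799  0.601 -0.   ] z [-0.001  0.001 -1.   ] q [ 0.74  0.31 -0.42  1.83  0.14  1.03  0.91] F [ 0.6  0.1 -0.6] M [-0.06  0.01 -0.04] op 85.3
[ [3.8, -1.23, 0.32] , [-0.0, -0.0, -0.188] ]
[ [7.61, -2.47, 0.64] , [-0.001, -0.0, -0.376] ]
[ [11.53, -3.74, 0.96] , [-0.001, -0.0, -0.569] ]
```

>>> servo_tool([
  [[3.5,-1.1,0.3],[0,0,-0.18],1],
  [[7,-2.3,0.6],[0,0,-0.36],1],
  [[10,-3.3,0.9],[0,0,-0.5],1],
  [[11.5,-3.7,1],[0,0,-0.569],1],
  [[11.5,-3.7,1],[0,0,-0.569],1],
])

```text
time_s: 2.02
tool_pos: [570.9, -181.7, 229.4]
ee_rot: [-2.579, -1.791, 0.0]
ft_force: [0.8, -1.1, -0.0]
opening: 85.2
```

```bash
python3 - <<'E'
from h import *
state(); snap('wrist','wrist1.png'); snap('top','top1.png')
d=load('wrist1.png'); x=[570.7,-181.5,np.radians(69.55)]
P=[[60,-50,40],[60,50,40],[-60,-50,38],[-60,50,38],[-6,-50,108],[6,-50,108],[6,50,108],[-6,50,108]]
im=cv2.imread('pics/wrist1.png')
for p in proj(d,pose(x,P)): cv2.circle(im,tuple(int(v) for v in p.round()),2,(0,0,255),-1)
cv2.imwrite('pics/wrist1o.png',cv2.resize(im,(800,600)))
E
```

```text
t 2.02 tcp [ 570.9 -181.7  229.4] x [0.35  0.937 0.001] z [-0.001  0.001 -1.   ] q [ 0.64  0.38 -0.55  1.78  0.23  1.05  1.22] F [ 0.8 -1.1 -0. ] M [-0.03 -0.02  0.  ] op 85.2
```

View pics/wrist1o.png

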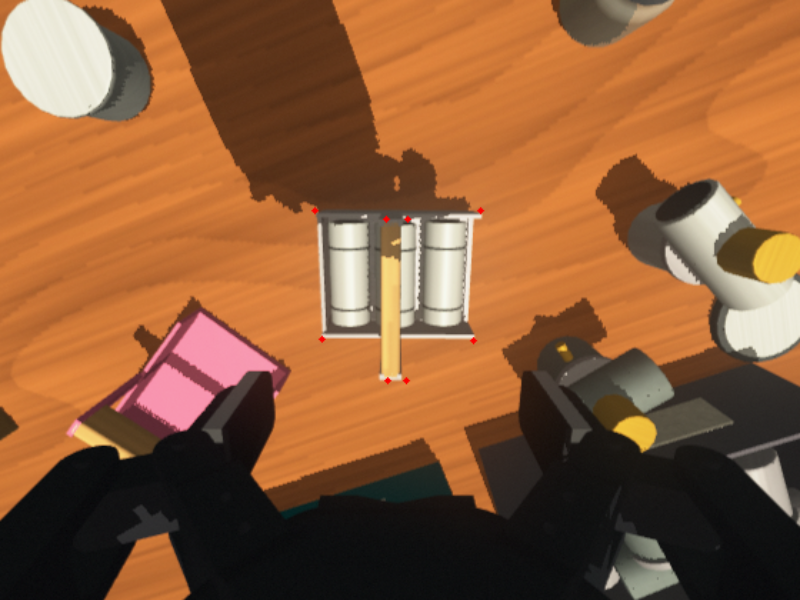

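>>> servo_tool([
  [[-0.3,0,3],[0,0,0],1],
  [[-0.3,0,7],[0,0,0],1],
  [[-0.3,0,10.5],[0,0,0],1],
  [[-0.3,0,12.3],[0,0,0],1],
  [[-0.3,0,12.8],[0,0,0],1],
])

```text
time_s: 2.75
tool_pos: [568.5, -186.7, 101.1]
ee_rot: [-2.584, -1.784, 0.002]
ft_force: [0.6, 0.5, 0.1]
opening: 85.3
```

```bash
python3 - <<'E'
from h import *
state(); snap('wrist','wrist2.png');
E
```

```text
t 2.75 tcp [ 568.5 -186.7  101.1] x [ 0.354  0.935 -0.   ] z [-0.002  0.    -1.   ] q [ 0.59  0.53 -0.5   1.88  0.34  0.82  1.13] F [0.6 0.5 0.1] M [ 0.01 -0.01 -0.01] op 85.3
```

View pics/wrist2.png

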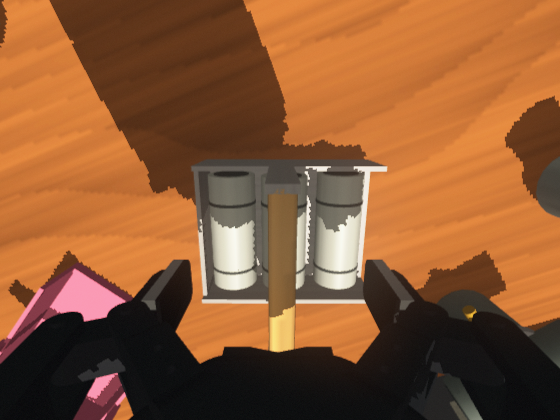

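>>> servo_tool([
  [[0.22,0,0],[0,0,0],1],
  [[0.22,0,0],[0,0,0],0.4],
  [[0.22,0,0],[0,0,0],0.2],
  [[0.22,0,0],[0,0,0],0],
  [[0.22,0,0],[0,0,0],0],
], grip_force=100)

```text
time_s: 3.42
tool_pos: [569.5, -184.6, 101.4]
ee_rot: [-2.584, -1.785, 0.002]
ft_force: [-6.8, -12.3, 8.3]
opening: 12.3
```

>>> servo_tool([
  [[0,0,0],[0,0,0],0],
  [[0,0,0],[0,0,0],0],
  [[0,0,0],[0,0,0],0],
], grip_force=100)

```text
time_s: 3.8
tool_pos: [569.6, -184.6, 101.4]
ee_rot: [-2.584, -1.785, 0.002]
ft_force: [-0.9, -0.7, 2.5]
opening: 10.7
```

```bash
python3 - <<'E'
from h import *
state(); snap('wrist','wrist3.png');
E
```

```text
t 3.8 tcp [ 569.6 -184.6  101.4] x [ 0.354  0.935 -0.   ] z [-0.001  0.    -1.   ] q [ 0.59  0.53 -0.5   1.88  0.34  0.82  1.13] F [-0.9 -0.7  2.5] M [0.06 0.05 0.01] op 10.7
```

View pics/wrist3.png

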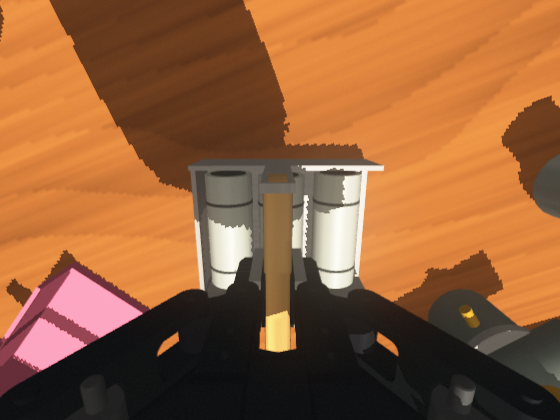

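>>> servo_tool([
  [[0,0,-0.2],[0,0,0],0],
  [[0,0,-0.6],[0,0,0],0],
  [[0,0,-1.4],[0,0,0],0],
  [[0,0,-2.6],[0,0,0],0],
  [[0,0,-4],[0,0,0],0],
])

```text
time_s: 4.47
tool_pos: [569.7, -184.6, 142.5]
ee_rot: [-2.584, -1.785, 0.002]
ft_force: [-0.3, 0.4, -5.5]
opening: 10.9
```

```bash
python3 - <<'E'
from h import *
state(); snap('wrist','wrist4.png'); snap('scene','scene4.png')
E
```

```text
t 4.47 tcp [ 569.7 -184.6  142.5] x [ 0.354  0.935 -0.   ] z [-0.001  0.    -1.   ] q [ 0.61  0.48 -0.52  1.85  0.3   0.89  1.16] F [-0.3  0.4 -5.5] M [0.03 0.05 0.01] op 10.9
```

View pics/scene4.png

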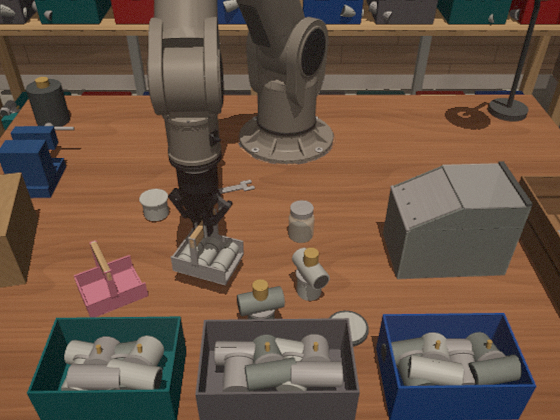

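```bash
cat >> h.py <<'E'
BOX=np.array([506.0,339.5]); BY=np.radians(91.9)
LIP=np.array([65,0,101.4])
def liptarget(bx,z,tilt,by=0):
    rot=toolrot(BY,tilt); c,s=np.cos(BY),np.sin(BY)
    L=np.array([BOX[0]+c*bx-s*by,BOX[1]+s*bx+c*by,z]); return L-rot.apply(LIP),rot
def lipnow():
    s,r=state(); L=s['tool_pos']+r.apply(LIP); c,sn=np.cos(BY),np.sin(BY); d=L[:2]-BOX
    X=r.apply([1,0,0]); print('lip box x,y',round(d[0]*c+d[1]*sn,1),round(-d[0]*sn+d[1]*c,1),'z',round(L[2],1),'tilt',np.degrees(np.arcsin(-X[2])).round(1)); return s,r
E
python3 - <<'E'
from h import *
p,r=liptarget(-75,225,0); print(p); rows(p,r,[.2,.4,.6,.8,1])
E
```

```text
[510.64172497 199.57696977 326.4       ]
t 4.58 tcp [ 570.6 -184.8  143.6] x [ 0.354  0.935 -0.   ] z [ 0.001 -0.001 -1.   ] q [ 0.61  0.48 -0.52  1.85  0.3   0.89  1.16] F [ 0.1 -0.6 -5.2] M [-0.01 -0.02 -0.03] op 10.8
[ [6.76, -3.84, -3.66] , [0.0, 0.0, -0.079] ]
[ [13.53, -7.68, -7.33] , [0.001, 0.0, -0.158] ]
[ [20.29, -11.51, -10.99] , [0.001, 0.0, -0.237] ]
[ [27.06, -15.35, -14.66] , [0.001, 0.0, -0.316] ]
[ [33.82, -19.19, -18.32] , [0.001, 0.001, -0.395] ]
```

>>> servo_tool([
  [[0,0,-1.2],[0,0,0],0],
  [[0,0,-3],[0,0,0],0],
  [[0.2,-0.1,-5.3],[0,0,0],0],
  [[0.8,-0.4,-7.6],[0,0,0],0],
  [[1.8,-1,-9.8],[0,0,0],0],
])

```text
time_s: 5.2
tool_pos: [567.5, -164.2, 243.3]
ee_rot: [2.584, 1.784, 0.002]
ft_force: [0.0, -0.1, -6.1]
opening: 10.7
```

>>> servo_tool([
  [[1.4,-0.8,-2],[0,0,-0.02],0],
  [[3,-1.7,-3.8],[0,0,-0.04],0],
  [[4.8,-2.7,-5.4],[0,0,-0.06],0],
  [[6.7,-3.8,-6.8],[0,0,-0.08],0],
  [[8.6,-4.9,-7.8],[0,0,-0.1],0],
])

```text
time_s: 5.82
tool_pos: [551.8, -64.5, 321.9]
ee_rot: [2.49, 1.913, 0.002]
ft_force: [0.6, -0.3, -5.7]
opening: 10.2
```

```bash
python3 - <<'E'
from h import *
lipnow(); p,r=liptarget(-75,225,0); print(p); rows(p,r,[.33,.66,1])
snap('wrist','wrist5.png')
E
```

```text
t 5.83 tcp [551.8 -64.5 321.9] x [ 0.258  0.966 -0.   ] z [ 0.002 -0.001 -1.   ] q [ 0.55  0.23 -0.65  1.77  0.15  1.19  1.17] F [ 0.6 -0.3 -5.7] M [ 0.01 -0.01  0.01] op 10.2
lip box x,y -343.2 -51.4 z 220.5 tilt 0.0
[510.64172497 199.57696977 326.4       ]
t 5.83 tcp [551.8 -64.5 321.9] x [ 0.258  0.966 -0.   ] z [ 0.002 -0.001 -1.   ] q [ 0.55  0.23 -0.65  1.77  0.15  1.19  1.17] F [ 0.6 -0.3 -5.7] M [ 0.01 -0.01  0.01] op 10.2
[ [8.07, -3.56, -0.16] , [0.001, 0.0, -0.097] ]
[ [16.14, -7.11, -0.32] , [0.001, 0.001, -0.194] ]
[ [24.46, -10.78, -0.48] , [0.002, 0.001, -0.294] ]
```

View pics/wrist5.png

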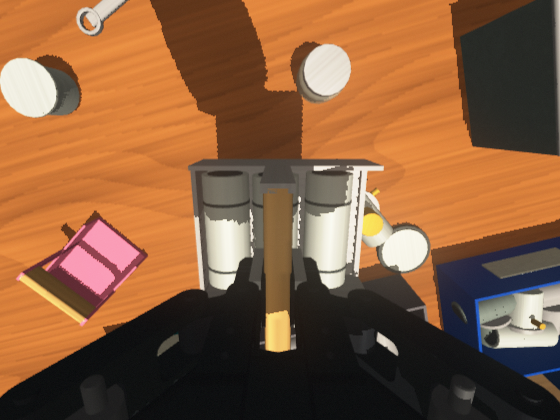

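>>> servo_tool([
  [[0.55,-0.24,0],[0,0,-0.006],0],
  [[1.65,-0.73,0],[0,0,-0.02],0],
  [[3.3,-1.45,-0.1],[0,0,-0.04],0],
  [[5.3,-2.3,-0.1],[0,0,-0.064],0],
  [[7.5,-3.3,-0.2],[0,0,-0.09],0],
])

```text
time_s: 6.5
tool_pos: [538.5, 21.4, 325.1]
ee_rot: [2.395, 2.03, 0.004]
ft_force: [0.8, 0.3, -6.0]
opening: 10.6
```

>>> servo_tool([
  [[2.2,-0.7,-0.1],[0,0,-0.028],0],
  [[4.4,-1.4,-0.1],[0,0,-0.056],0],
  [[6.6,-2.1,-0.2],[0,0,-0.084],0],
  [[8.8,-2.9,-0.2],[0,0,-0.112],0],
  [[10.8,-3.5,-0.2],[0,0,-0.138],0],
])

```text
time_s: 7.12
tool_pos: [521.3, 135.2, 327.0]
ee_rot: [2.247, 2.193, 0.003]
ft_force: [-0.5, 0.4, -5.5]
opening: 10.5
```

```bash
python3 - <<'E'
from h import *
lipnow(); p,r=liptarget(-75,225,0); print(p); rows(p,r,[.33,.66,1])
E
```

```text
t 7.12 tcp [521.3 135.2 327. ] x [0.025 1.    0.   ] z [ 0.003 -0.    -1.   ] q [ 0.32  0.22 -0.8   1.79  0.17  1.2   1.02] F [-0.5  0.4 -5.5] M [-0.01 -0.02 -0.02] op 10.5
lip box x,y -139.8 -12.6 z 225.6 tilt -0.0
[510.64172497 199.57696977 326.4       ]
t 7.12 tcp [521.3 135.2 327. ] x [0.025 1.    0.   ] z [ 0.003 -0.    -1.   ] q [ 0.32  0.22 -0.8   1.79  0.17  1.2   1.02] F [-0.5  0.4 -5.5] M [-0.01 -0.02 -0.02] op 10.5
[ [2.11, -0.4, 0.02] , [0.001, 0.0, -0.019] ]
[ [4.23, -0.81, 0.04] , [0.002, 0.0, -0.038] ]
[ [6.41, -1.23, 0.06] , [0.003, 0.0, -0.058] ]
```

Continue, decelerating and easing nose-down; then check whether the wrist can tilt.

>>> servo_tool([
  [[2,-0.3,0],[0,0,-0.015],0],
  [[3.6,-0.6,0],[0,0,-0.03],0],
  [[5,-0.9,0],[0,0,-0.045],0],
  [[6,-1.1,0],[0,0,-0.055],0],
  [[6.4,-1.2,0],[0,0,-0.058],0],
])

```text
time_s: 7.75
tool_pos: [510.8, 200.0, 327.0]
ee_rot: [2.182, 2.257, 0.003]
ft_force: [0.4, -0.0, -4.5]
opening: 10.5
```

```bash
python3 - <<'E'
from h import *
lipnow(); p,r=liptarget(-75,215,np.radians(15)); rows(p,r,[.2,.4,.6,.8,1])
snap('scene','scene6.png');snap('top','top6.png'); snap('wrist','wrist6.png')
E
```

```text
t 7.75 tcp [510.8 200.  327. ] x [-0.034  0.999 -0.   ] z [ 0.003  0.    -1.   ] q [ 0.22  0.25 -0.84  1.77  0.2   1.21  0.93] F [ 0.4 -0.  -4.5] M [-0.02  0.02 -0.  ] op 10.5
lip box x,y -74.6 -0.4 z 225.6 tilt 0.0
t 7.75 tcp [510.8 200.  327. ] x [-0.034  0.999 -0.   ] z [ 0.003  0.    -1.   ] q [ 0.22  0.25 -0.84  1.77  0.2   1.21  0.93] F [ 0.4 -0.  -4.5] M [-0.02  0.02 -0.  ] op 10.5
[ [0.56, -0.0, -0.06] , [0.001, -0.052, 0.0] ]
[ [1.12, -0.01, -0.11] , [0.001, -0.105, 0.0] ]
[ [1.68, -0.01, -0.17] , [0.002, -0.157, 0.0] ]
[ [2.24, -0.01, -0.23] , [0.002, -0.209, 0.0] ]
[ [2.81, -0.02, -0.28] , [0.003, -0.262, 0.0] ]
```

View pics/scene6.png

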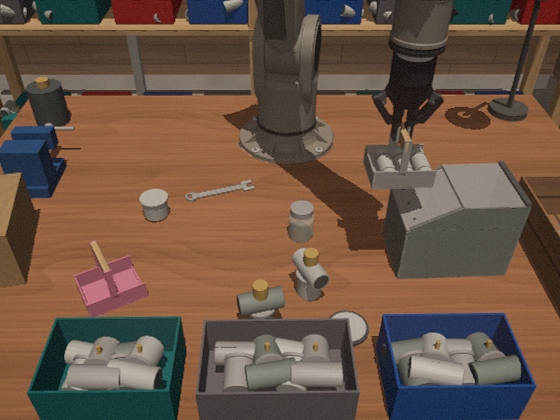

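View pics/wrist6.png

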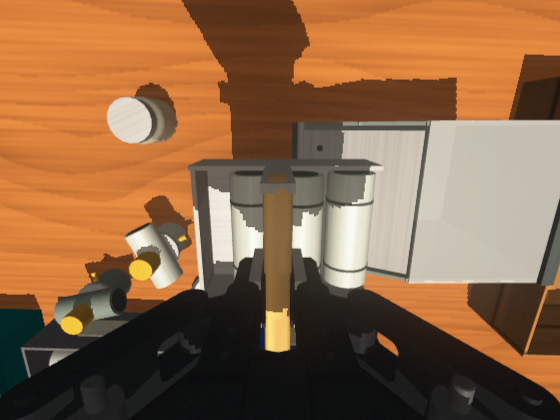

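```bash
python3 - <<'E'
from h import *
p,r=liptarget(-70,205,np.radians(13)); rows(p,r,[.1,.3,.5,.75,1])
E
```

```text
t 7.9 tcp [511.  199.2 327. ] x [-0.033  0.999 -0.   ] z [ 0.003 -0.    -1.   ] q [ 0.22  0.25 -0.84  1.77  0.2   1.21  0.94] F [ 0.2 -0.4 -5.1] M [-0.07 -0.02 -0.  ] op 10.3
[ [0.3, -0.0, 0.09] , [0.0, -0.023, -0.0] ]
[ [0.89, -0.01, 0.26] , [0.001, -0.068, -0.0] ]
[ [1.49, -0.02, 0.43] , [0.002, -0.113, -0.0] ]
[ [2.24, -0.03, 0.64] , [0.002, -0.17, -0.0] ]
[ [2.98, -0.04, 0.85] , [0.003, -0.227, -0.0] ]
```

>>> servo_tool([
  [[0.3,0,0.1],[0,-0.023,0],0],
  [[0.9,0,0.3],[0,-0.068,0],0],
  [[1.5,0,0.4],[0,-0.113,0],0],
  [[2.2,0,0.6],[0,-0.17,0],0],
  [[3,0,0.85],[0,-0.227,0],0],
])

```text
time_s: 8.52
tool_pos: [510.3, 229.3, 318.5]
ee_rot: [2.063, 2.129, -0.234]
ft_force: [0.5, -0.2, -5.3]
opening: 10.7
```

```bash
python3 - <<'E'
from h import *
lipnow();p,r=liptarget(-64,190,np.radians(24)); rows(p,r,[.25,.5,.7,.9,1])
E
```

```text
t 8.53 tcp [510.3 229.3 318.5] x [-0.03   0.973 -0.228] z [ 0.011 -0.228 -0.974] q [-0.    0.34 -0.81  1.7   0.42  1.38  0.69] F [ 0.5 -0.2 -5.3] M [ 0.48  0.06 -0.02] op 10.7
lip box x,y -70.1 -1.2 z 204.9 tilt 13.2
t 8.53 tcp [510.3 229.3 318.5] x [-0.03   0.973 -0.228] z [ 0.011 -0.228 -0.974] q [-0.    0.34 -0.81  1.7   0.42  1.38  0.69] F [ 0.5 -0.2 -5.3] M [ 0.48  0.06 -0.02] op 10.7
[ [0.74, -0.02, 0.07] , [0.001, -0.047, -0.001] ]
[ [1.48, -0.04, 0.14] , [0.002, -0.094, -0.001] ]
[ [2.07, -0.05, 0.19] , [0.002, -0.132, -0.002] ]
[ [2.66, -0.07, 0.25] , [0.003, -0.17, -0.002] ]
[ [2.95, -0.07, 0.27] , [0.003, -0.189, -0.002] ]
```

>>> servo_tool([
  [[0.7,0,0.1],[0,-0.045,0],0],
  [[1.4,0,0.1],[0,-0.09,0],0],
  [[2,0,0.2],[0,-0.13,0],0],
  [[2.6,0,0.2],[0,-0.168,0],0],
  [[2.9,0,0.3],[0,-0.189,0],0],
])

```text
time_s: 9.15
tool_pos: [509.4, 257.5, 308.7]
ee_rot: [1.954, 2.017, -0.413]
ft_force: [-0.4, -0.3, -5.6]
opening: 10.3
```

```bash
python3 - <<'E'
from h import *
lipnow();p,r=liptarget(-64,160,np.radians(25)); rows(p,r,[.25,.5,.7,.9,1])
snap('scene','scene7.png'); snap('wrist','wrist7.png')
E
```

```text
t 9.15 tcp [509.4 257.5 308.7] x [-0.028  0.913 -0.408] z [ 0.017 -0.408 -0.913] q [-0.18  0.44 -0.77  1.64  0.55  1.55  0.54] F [-0.4 -0.3 -5.6] M [ 1.03  0.02 -0.01] op 10.3
lip box x,y -64.1 -1.2 z 189.6 tilt 24.1
t 9.15 tcp [509.4 257.5 308.7] x [-0.028  0.913 -0.408] z [ 0.017 -0.408 -0.913] q [-0.18  0.44 -0.77  1.64  0.55  1.55  0.54] F [-0.4 -0.3 -5.6] M [ 1.03  0.02 -0.01] op 10.3
[ [0.34, -0.02, 0.65] , [0.001, -0.004, -0.0] ]
[ [0.69, -0.04, 1.3] , [0.002, -0.008, -0.001] ]
[ [0.96, -0.06, 1.81] , [0.002, -0.011, -0.001] ]
[ [1.24, -0.07, 2.33] , [0.003, -0.014, -0.002] ]
[ [1.38, -0.08, 2.59] , [0.003, -0.016, -0.002] ]
```

View pics/wrist7.png

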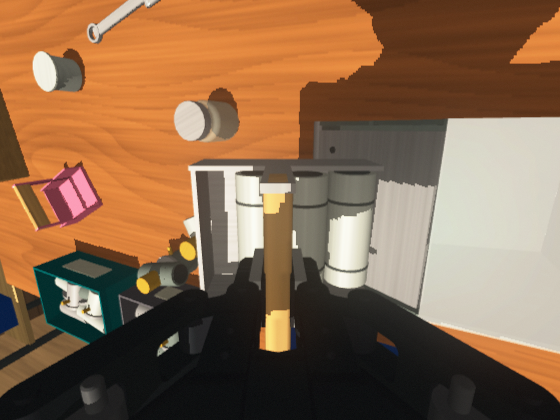

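```bash
python3 -c "
import cv2
a=cv2.imread('pics/scene7.png')[90:290,340:540];cv2.imwrite('pics/z7.png',cv2.resize(a,None,fx=3,fy=3,interpolation=cv2.INTER_CUBIC))"
```

```text
(no output)
```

View pics/z7.png

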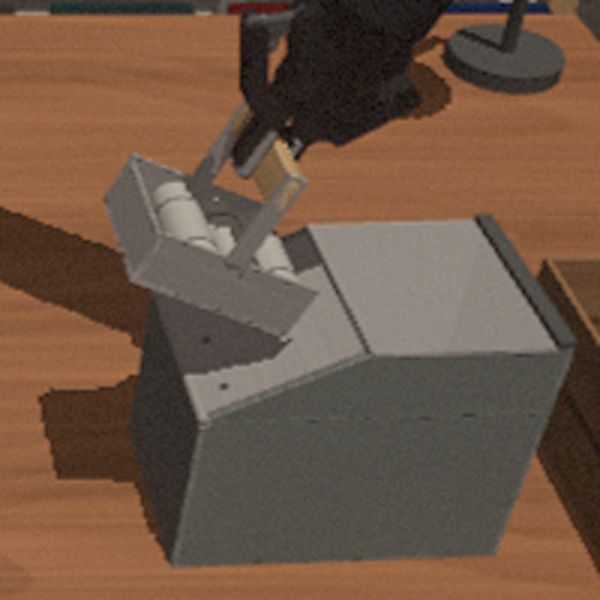

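>>> servo_tool([
  [[0.15,0,0.3],[0,-0.004,0],0],
  [[0.45,0,0.8],[0,-0.008,0],0],
  [[0.8,0,1.4],[0,-0.01,0],0],
  [[1.1,0,2],[0,-0.013,0],0],
  [[1.4,0,2.6],[0,-0.016,0],0],
])

```text
time_s: 9.88
tool_pos: [509.4, 259.6, 278.7]
ee_rot: [1.944, 2.008, -0.427]
ft_force: [0.3, -0.1, -1.1]
opening: 10.5
```

```bash
python3 - <<'E'
from h import *
lipnow();p,r=liptarget(-64,132,np.radians(27)); rows(p,r,[.2,.4,.6,.8,1])
E
```

```text
t 9.88 tcp [509.4 259.6 278.7] x [-0.028  0.906 -0.422] z [ 0.017 -0.422 -0.907] q [-0.2   0.47 -0.76  1.66  0.58  1.53  0.5 ] F [ 0.3 -0.1 -1.1] M [ 0.88  0.14 -0.01] op 10.5
lip box x,y -63.8 -1.1 z 159.3 tilt 25.0
t 9.88 tcp [509.4 259.6 278.7] x [-0.028  0.906 -0.422] z [ 0.017 -0.422 -0.907] q [-0.2   0.47 -0.76  1.66  0.58  1.53  0.5 ] F [ 0.3 -0.1 -1.1] M [ 0.88  0.14 -0.01] op 10.5
[ [0.3, -0.02, 0.45] , [0.001, -0.007, -0.0] ]
[ [0.6, -0.03, 0.9] , [0.001, -0.014, -0.001] ]
[ [0.9, -0.05, 1.36] , [0.002, -0.021, -0.001] ]
[ [1.2, -0.06, 1.81] , [0.002, -0.028, -0.001] ]
[ [1.5, -0.08, 2.26] , [0.003, -0.036, -0.002] ]
```

>>> servo_tool([
  [[0.3,0,0.45],[0,-0.007,0],0],
  [[0.6,0,0.9],[0,-0.014,0],0],
  [[0.9,0,1.36],[0,-0.021,0],0],
  [[1.2,0,1.8],[0,-0.028,0],0],
  [[1.5,0,2.26],[0,-0.036,0],0],
])

```text
time_s: 10.5
tool_pos: [509.3, 263.9, 251.6]
ee_rot: [1.922, 1.985, -0.459]
ft_force: [0.3, 0.4, 0.0]
opening: 10.6
```

```bash
python3 - <<'E'
from h import *
lipnow();p,r=liptarget(-64,120,np.radians(29)); rows(p,r,[.25,.5,.75,1])
snap('scene','scene8.png'); snap('wrist','wrist8.png')
a=cv2.imread('pics/scene8.png')[90:290,340:540];cv2.imwrite('pics/z8.png',cv2.resize(a,None,fx=3,fy=3,interpolation=cv2.INTER_CUBIC))
E
```

```text
t 10.5 tcp [509.3 263.9 251.6] x [-0.028  0.89  -0.455] z [ 0.018 -0.454 -0.891] q [-0.24  0.52 -0.74  1.67  0.61  1.52  0.45] F [0.3 0.4 0. ] M [ 1.    0.17 -0.06] op 10.6
lip box x,y -63.9 -1.2 z 131.7 tilt 27.0
t 10.5 tcp [509.3 263.9 251.6] x [-0.028  0.89  -0.455] z [ 0.018 -0.454 -0.891] q [-0.24  0.52 -0.74  1.67  0.61  1.52  0.45] F [0.3 0.4 0. ] M [ 1.    0.17 -0.06] op 10.6
[ [0.22, -0.02, 0.21] , [0.001, -0.009, -0.0] ]
[ [0.44, -0.04, 0.42] , [0.002, -0.017, -0.001] ]
[ [0.66, -0.06, 0.62] , [0.002, -0.026, -0.001] ]
[ [0.88, -0.09, 0.83] , [0.003, -0.034, -0.002] ]
```

View pics/z8.png

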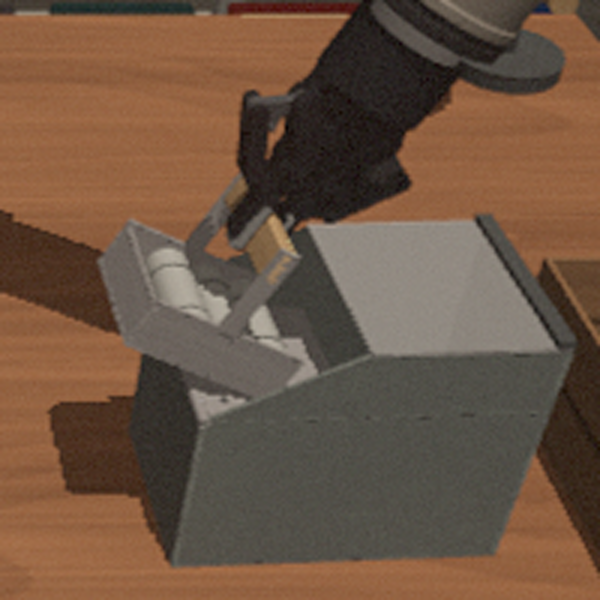

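View pics/wrist8.png

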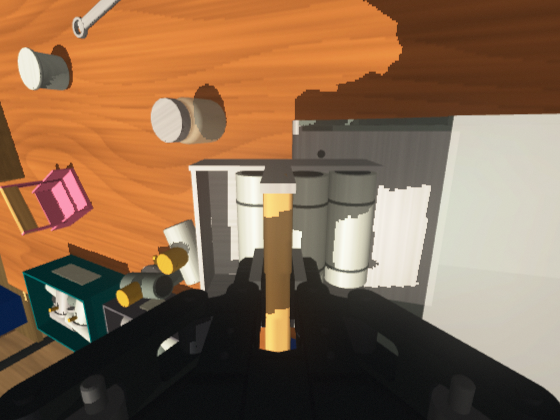

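>>> servo_tool([
  [[0.22,0,0.22],[0,-0.009,0],0],
  [[0.44,0,0.45],[0,-0.017,0],0],
  [[0.66,0,0.7],[0,-0.026,0],0],
  [[0.88,0,0.95],[0,-0.034,0],0],
  [[0.9,0,1.05],[0,-0.034,0],0],
])

```text
time_s: 11.22
tool_pos: [509.1, 267.2, 237.4]
ee_rot: [1.901, 1.965, -0.489]
ft_force: [0.2, 0.2, 0.9]
opening: 10.8
```

```bash
python3 - <<'E'
from h import *
lipnow();p,r=liptarget(-64,118,np.radians(44)); rows(p,r,[.2,.4,.6,.8,1])
E
```

```text
t 11.22 tcp [509.1 267.2 237.4] x [-0.028  0.874 -0.485] z [ 0.019 -0.485 -0.874] q [-0.27  0.55 -0.73  1.67  0.64  1.54  0.42] F [0.2 0.2 0.9] M [ 0.63  0.15 -0.05] op 10.8
lip box x,y -64.7 -1.0 z 117.2 tilt 29.0
t 11.22 tcp [509.1 267.2 237.4] x [-0.028  0.874 -0.485] z [ 0.019 -0.485 -0.874] q [-0.27  0.55 -0.73  1.67  0.64  1.54  0.42] F [0.2 0.2 0.9] M [ 0.63  0.15 -0.05] op 10.8
[ [0.57, -0.01, -0.29] , [0.0, -0.052, -0.0] ]
[ [1.15, -0.03, -0.57] , [0.001, -0.105, -0.0] ]
[ [1.72, -0.04, -0.86] , [0.001, -0.157, -0.001] ]
[ [2.29, -0.05, -1.15] , [0.002, -0.209, -0.001] ]
[ [2.86, -0.07, -1.44] , [0.002, -0.261, -0.001] ]
```

>>> servo_tool([
  [[0.57,0,-0.3],[0,-0.052,0],0],
  [[1.15,0,-0.57],[0,-0.105,0],0],
  [[1.72,0,-0.86],[0,-0.157,0],0],
  [[2.3,0,-1.15],[0,-0.209,0],0],
  [[2.86,0,-1.44],[0,-0.261,0],0],
])

```text
time_s: 11.85
tool_pos: [508.1, 299.6, 236.2]
ee_rot: [1.737, 1.795, -0.699]
ft_force: [1.0, 2.4, 2.3]
opening: 10.5
```

```bash
python3 - <<'E'
from h import *
lipnow();p,r=liptarget(-64,118,np.radians(55)); rows(p,r,[.2,.4,.6,.8,1])
snap('scene','scene9.png'); snap('wrist','wrist9.png')
a=cv2.imread('pics/scene9.png')[90:290,340:540];cv2.imwrite('pics/z9.png',cv2.resize(a,None,fx=3,fy=3,interpolation=cv2.INTER_CUBIC))
E
```

```text
t 11.85 tcp [508.1 299.6 236.2] x [-0.022  0.719 -0.695] z [ 0.026 -0.695 -0.719] q [-0.46  0.68 -0.65  1.55  0.72  1.79  0.34] F [1.  2.4 2.3] M [ 0.86 -0.1   0.1 ] op 10.5
lip box x,y -63.7 -1.1 z 118.1 tilt 44.0
t 11.85 tcp [508.1 299.6 236.2] x [-0.022  0.719 -0.695] z [ 0.026 -0.695 -0.719] q [-0.46  0.68 -0.65  1.55  0.72  1.79  0.34] F [1.  2.4 2.3] M [ 0.86 -0.1   0.1 ] op 10.5
[ [0.41, -0.02, -0.2] , [0.0, -0.038, -0.0] ]
[ [0.81, -0.03, -0.41] , [0.001, -0.077, -0.001] ]
[ [1.22, -0.05, -0.61] , [0.001, -0.115, -0.001] ]
[ [1.62, -0.06, -0.82] , [0.002, -0.153, -0.001] ]
[ [2.03, -0.08, -1.02] , [0.002, -0.191, -0.002] ]
```

View pics/z9.png

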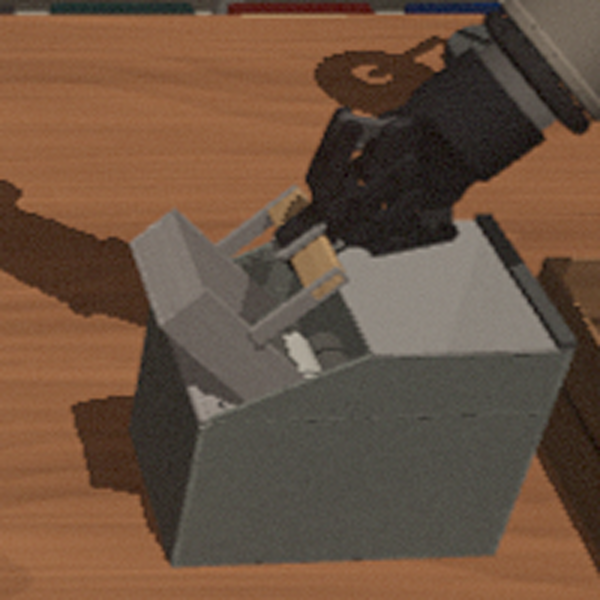

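View pics/wrist9.png

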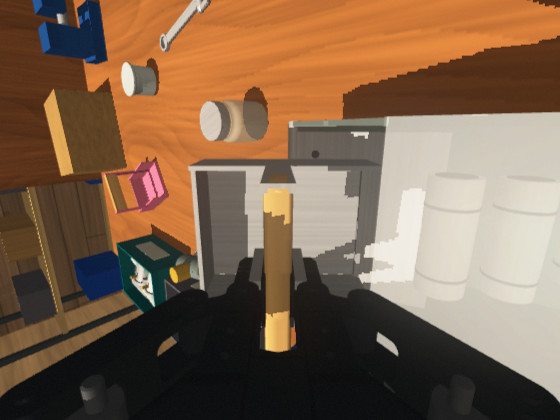

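>>> servo_tool([
  [[0,0,0],[0,0,0],0],
  [[0,0,0],[0,0,0],0],
  [[0,0,0],[0,0,0],0],
  [[0,0,0],[0,0,0],0],
])

```text
time_s: 12.45
tool_pos: [507.5, 300.3, 235.5]
ee_rot: [1.736, 1.797, -0.7]
ft_force: [-0.4, 2.0, 2.9]
opening: 10.3
```

```bash
python3 - <<'E'
from h import *
lipnow()
snap('wrist','wrist10.png'); snap('top','top10.png')
b=cv2.imread('pics/top10.png')[170:290,40:200]; cv2.imwrite('pics/z10.png',cv2.resize(b,None,fx=5,fy=5,interpolation=cv2.INTER_CUBIC))
E
```

```text
t 12.45 tcp [507.5 300.3 235.5] x [-0.024  0.719 -0.695] z [ 0.026 -0.694 -0.719] q [-0.46  0.68 -0.65  1.55  0.72  1.79  0.34] F [-0.4  2.   2.9] M [ 1.01  0.22 -0.16] op 10.3
lip box x,y -62.9 -0.5 z 117.4 tilt 44.0
```

View pics/wrist10.png

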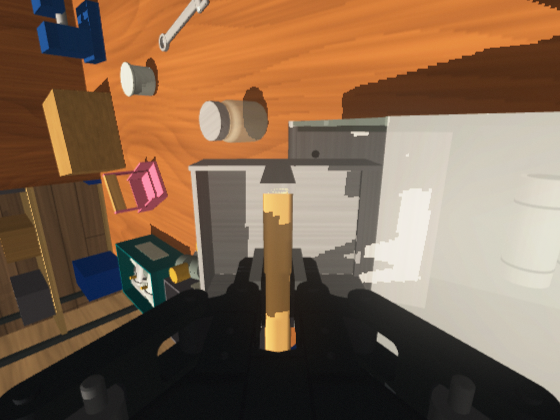

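View pics/z10.png

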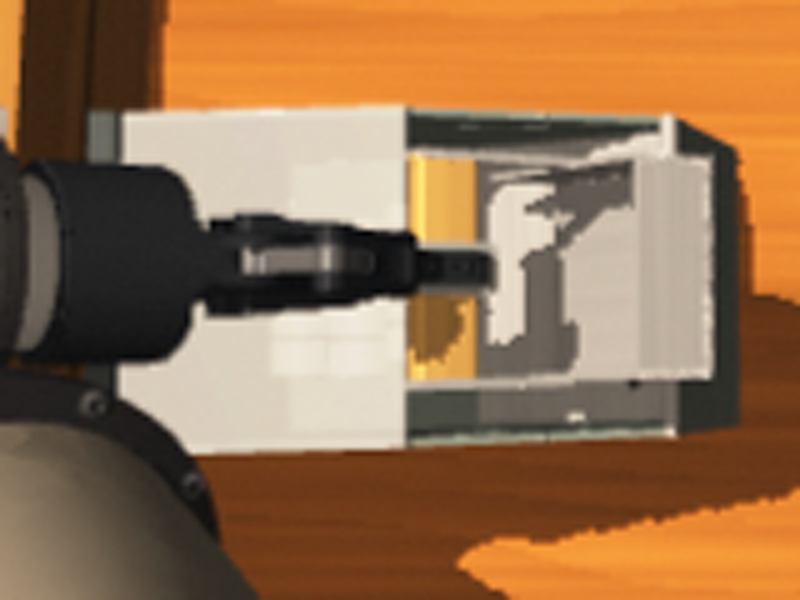

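```bash
python3 - <<'E'
from h import *
p,r=liptarget(-64,122,np.radians(30)); rows(p,r,[.2,.4,.6,.8,1])
E
```

```text
t 12.55 tcp [507.5 300.3 235.4] x [-0.024  0.719 -0.695] z [ 0.026 -0.694 -0.719] q [-0.46  0.68 -0.65  1.55  0.72  1.79  0.34] F [-0.9  3.2  1.4] M [ 0.92  0.25 -0.15] op 10.6
[ [-0.53, -0.01, 0.32] , [0.001, 0.049, 0.0] ]
[ [-1.07, -0.01, 0.65] , [0.001, 0.098, 0.0] ]
[ [-1.6, -0.02, 0.97] , [0.002, 0.147, 0.001] ]
[ [-2.13, -0.02, 1.29] , [0.002, 0.196, 0.001] ]
[ [-2.67, -0.03, 1.62] , [0.003, 0.244, 0.001] ]
```

>>> servo_tool([
  [[-0.53,0,0.3],[0,0.049,0],0],
  [[-1.07,0,0.63],[0,0.098,0],0],
  [[-1.6,0,0.95],[0,0.147,0],0],
  [[-2.13,0,1.27],[0,0.196,0],0],
  [[-2.67,0,1.6],[0,0.244,0],0],
])

```text
time_s: 13.18
tool_pos: [508.7, 270.3, 242.6]
ee_rot: [1.89, 1.958, -0.502]
ft_force: [0.3, 4.7, 0.6]
opening: 10.4
```

```bash
python3 - <<'E'
from h import *
lipnow();p,r=liptarget(-68,152,np.radians(24)); rows(p,r,[.2,.4,.6,.8,1])
E
```

```text
t 13.18 tcp [508.7 270.3 242.6] x [-0.03   0.867 -0.498] z [ 0.02  -0.498 -0.867] q [-0.28  0.55 -0.73  1.66  0.64  1.56  0.42] F [0.3 4.7 0.6] M [ 1.7   0.11 -0.07] op 10.4
lip box x,y -63.3 -0.6 z 122.3 tilt 29.9
t 13.18 tcp [508.7 270.3 242.6] x [-0.03   0.867 -0.498] z [ 0.02  -0.498 -0.867] q [-0.28  0.55 -0.73  1.66  0.64  1.56  0.42] F [0.3 4.7 0.6] M [ 1.7   0.11 -0.07] op 10.4
[ [-0.58, -0.01, -0.33] , [0.001, 0.02, 0.0] ]
[ [-1.15, -0.02, -0.65] , [0.001, 0.041, 0.001] ]
[ [-1.73, -0.02, -0.98] , [0.002, 0.061, 0.001] ]
[ [-2.31, -0.03, -1.3] , [0.002, 0.082, 0.001] ]
[ [-2.89, -0.04, -1.63] , [0.003, 0.102, 0.001] ]
```

>>> servo_tool([
  [[-0.5,0,-0.4],[0,0.01,0],0],
  [[-0.9,0,-0.9],[0,0.02,0],0],
  [[-1.3,0,-1.4],[0,0.03,0],0],
  [[-1.7,0,-1.9],[0,0.04,0],0],
  [[-2.1,0,-2.4],[0,0.05,0],0],
])

```text
time_s: 13.8
tool_pos: [508.7, 263.5, 274.0]
ee_rot: [1.92, 1.989, -0.46]
ft_force: [0.3, -2.9, 0.7]
opening: 10.5
```

```bash
python3 - <<'E'
from h import *
lipnow();p,r=liptarget(-70,185,np.radians(20)); rows(p,r,[.2,.4,.6,.8,1])
snap('scene','scene11.png')
a=cv2.imread('pics/scene11.png')[90:290,340:540];cv2.imwrite('pics/z11.png',cv2.resize(a,None,fx=3,fy=3,interpolation=cv2.INTER_CUBIC))
E
```

```text
t 13.8 tcp [508.7 263.5 274. ] x [-0.031  0.89  -0.455] z [ 0.017 -0.454 -0.891] q [-0.23  0.5  -0.75  1.65  0.6   1.55  0.48] F [ 0.3 -2.9  0.7] M [-0.13  0.11  0.07] op 10.5
lip box x,y -64.2 -0.4 z 154.2 tilt 27.1
t 13.8 tcp [508.7 263.5 274. ] x [-0.031  0.89  -0.455] z [ 0.017 -0.454 -0.891] q [-0.23  0.5  -0.75  1.65  0.6   1.55  0.48] F [ 0.3 -2.9  0.7] M [-0.13  0.11  0.07] op 10.5
[ [-0.62, -0.0, -0.32] , [0.0, 0.025, 0.0] ]
[ [-1.24, -0.01, -0.64] , [0.001, 0.049, 0.001] ]
[ [-1.87, -0.01, -0.96] , [0.001, 0.074, 0.001] ]
[ [-2.49, -0.02, -1.29] , [0.002, 0.098, 0.001] ]
[ [-3.11, -0.02, -1.61] , [0.002, 0.123, 0.002] ]
```

View pics/z11.png

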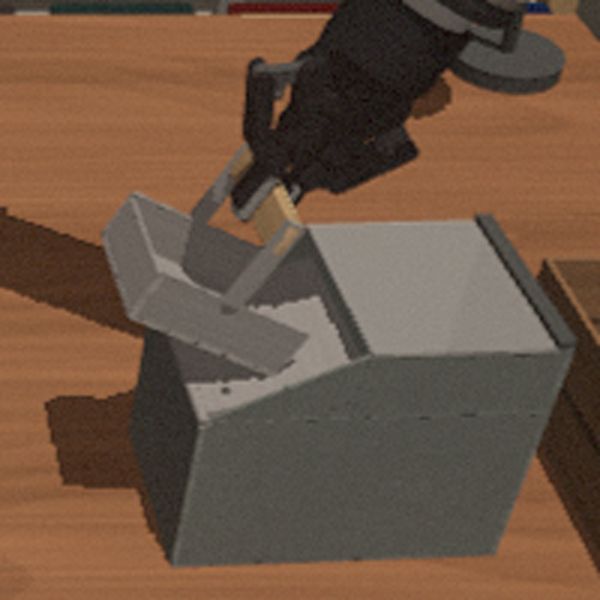

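>>> servo_tool([
  [[-0.5,0,-0.4],[0,0.015,0],0],
  [[-1.1,0,-0.8],[0,0.035,0],0],
  [[-1.7,0,-1.3],[0,0.06,0],0],
  [[-2.4,0,-1.9],[0,0.09,0],0],
  [[-3.2,0,-2.6],[0,0.12,0],0],
])

```text
time_s: 14.48
tool_pos: [509.4, 246.5, 313.3]
ee_rot: [1.993, 2.063, -0.349]
ft_force: [0.6, 0.2, -2.2]
opening: 10.6
```

```bash
python3 - <<'E'
from h import *
lipnow();p,r=liptarget(-120,240,0); rows(p,r,[.2,.4,.6,.8,1])
E
```

```text
t 14.47 tcp [509.4 246.5 313.3] x [-0.032  0.939 -0.342] z [ 0.014 -0.342 -0.94 ] q [-0.11  0.4  -0.79  1.66  0.51  1.49  0.59] F [ 0.6  0.2 -2.2] M [ 0.62 -0.04  0.06] op 10.6
lip box x,y -66.7 -0.6 z 195.8 tilt 20.0
t 14.47 tcp [509.4 246.5 313.3] x [-0.032  0.939 -0.342] z [ 0.014 -0.342 -0.94 ] q [-0.11  0.4  -0.79  1.66  0.51  1.49  0.59] F [ 0.6  0.2 -2.2] M [ 0.62 -0.04  0.06] op 10.6
[ [-1.92, -0.01, 0.1] , [0.001, 0.07, 0.0] ]
[ [-3.84, -0.02, 0.2] , [0.001, 0.14, 0.001] ]
[ [-5.76, -0.03, 0.3] , [0.002, 0.209, 0.001] ]
[ [-7.68, -0.04, 0.4] , [0.002, 0.279, 0.001] ]
[ [-9.6, -0.05, 0.5] , [0.003, 0.349, 0.001] ]
```

>>> servo_tool([
  [[-1.6,0,0],[0,0.06,0],0],
  [[-3.6,0,0.1],[0,0.13,0],0],
  [[-5.7,0,0.2],[0,0.2,0],0],
  [[-7.8,0,0.2],[0,0.275,0],0],
  [[-9.8,0,0.3],[0,0.349,0],0],
])

```text
time_s: 15.1
tool_pos: [512.7, 152.5, 345.0]
ee_rot: [2.182, 2.259, 0.008]
ft_force: [0.6, 0.2, -2.8]
opening: 11.0
```

```bash
python3 - <<'E'
from h import *
lipnow(); rows([569.6,-184.6,330],toolrot(np.radians(69.3)),[.2,.4,.6,.8,1])
snap('scene','scene12.png'); snap('wrist','wrist12.png')
a=cv2.imread('pics/scene12.png')[90:290,340:540];cv2.imwrite('pics/z12.png',cv2.resize(a,None,fx=3,fy=3,interpolation=cv2.INTER_CUBIC))
E
```

```text
t 15.1 tcp [512.7 152.5 345. ] x [-0.035  0.999  0.003] z [ 0.004  0.003 -1.   ] q [ 0.32  0.2  -0.83  1.77  0.16  1.23  1.05] F [ 0.6  0.2 -2.8] M [-0.03 -0.03  0.02] op 11.0
lip box x,y -121.8 -0.9 z 243.8 tilt -0.1
t 15.1 tcp [512.7 152.5 345. ] x [-0.035  0.999  0.003] z [ 0.004  0.003 -1.   ] q [ 0.32  0.2  -0.83  1.77  0.16  1.23  1.05] F [ 0.6  0.2 -2.8] M [-0.03 -0.03  0.02] op 11.0
[ [-6.78, 0.9, 0.29] , [0.001, -0.001, 0.079] ]
[ [-13.56, 1.8, 0.57] , [0.002, -0.001, 0.158] ]
[ [-20.34, 2.71, 0.86] , [0.002, -0.002, 0.238] ]
[ [-27.11, 3.61, 1.15] , [0.003, -0.003, 0.317] ]
[ [-33.89, 4.51, 1.43] , [0.004, -0.003, 0.396] ]
```

View pics/z12.png

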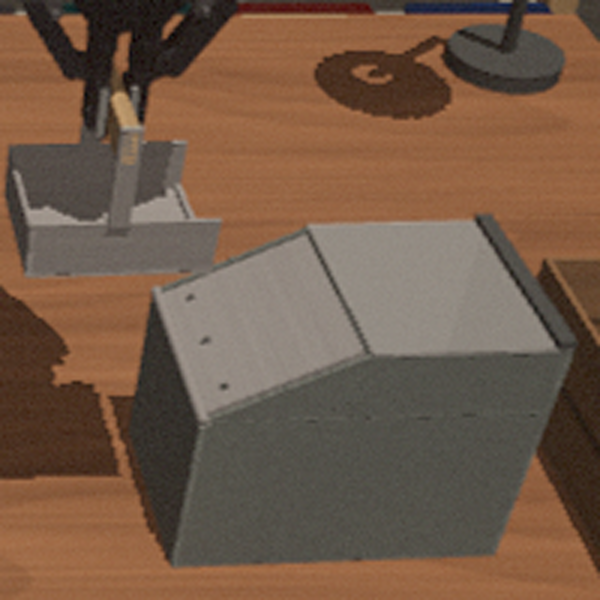

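View pics/wrist12.png

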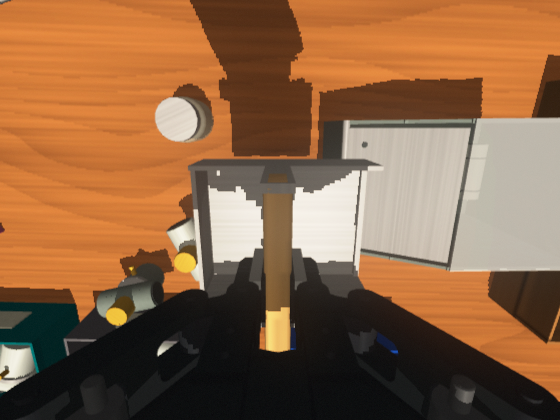

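>>> servo_tool([
  [[-2,0.3,0.1],[0,0,0.02],0],
  [[-5,0.7,0.2],[0,0,0.06],0],
  [[-9,1.2,0.4],[0,0,0.1],0],
  [[-13,1.7,0.5],[0,0,0.15],0],
  [[-17,2.3,0.6],[0,0,0.2],0],
])

```text
time_s: 15.82
tool_pos: [541.5, -21.2, 339.3]
ee_rot: [2.402, 2.02, 0.007]
ft_force: [0.4, -0.1, -3.1]
opening: 10.5
```

```bash
python3 - <<'E'
from h import *
rows([569.6,-184.6,300],toolrot(np.radians(69.3)),[.25,.5,.75,.9,1])
E
```

```text
t 15.82 tcp [541.5 -21.2 339.3] x [0.172 0.985 0.001] z [ 0.005  0.    -1.   ] q [ 0.53  0.2  -0.69  1.77  0.14  1.22  1.2 ] F [ 0.4 -0.1 -3.1] M [ 0.   -0.04 -0.01] op 10.5
[ [-3.9, 1.39, 0.98] , [0.001, -0.0, 0.047] ]
[ [-7.81, 2.77, 1.97] , [0.002, -0.001, 0.094] ]
[ [-11.71, 4.16, 2.95] , [0.004, -0.001, 0.142] ]
[ [-14.06, 4.99, 3.54] , [0.004, -0.002, 0.17] ]
[ [-15.62, 5.55, 3.93] , [0.005, -0.002, 0.189] ]
```

>>> servo_tool([
  [[-3.9,1.4,0.8],[0,0,0.047],0],
  [[-7.8,2.8,1.8],[0,0,0.094],0],
  [[-11.5,4.1,2.8],[0,0,0.14],0],
  [[-14.1,5,3.5],[0,0,0.17],0],
  [[-15.6,5.5,4],[0,0,0.189],0],
])

```text
time_s: 16.45
tool_pos: [569.3, -185.8, 298.5]
ee_rot: [2.585, 1.783, 0.007]
ft_force: [0.0, 0.4, -3.2]
opening: 10.6
```

```bash
python3 - <<'E'
from h import *
rows([569.6,-184.6,110],toolrot(np.radians(69.3)),[.2,.4,.65,.9,1])
snap('wrist','wrist13.png')
E
```

```text
t 16.45 tcp [ 569.3 -185.8  298.5] x [0.355 0.935 0.003] z [ 0.004  0.001 -1.   ] q [ 0.66  0.32 -0.57  1.71  0.18  1.17  1.26] F [ 0.   0.4 -3.2] M [ 0.05 -0.04 -0.01] op 10.6
[ [0.02, -0.02, 3.77] , [0.001, -0.001, -0.0] ]
[ [0.03, -0.04, 7.54] , [0.001, -0.001, -0.001] ]
[ [0.05, -0.06, 12.25] , [0.002, -0.002, -0.001] ]
[ [0.07, -0.08, 16.97] , [0.003, -0.002, -0.002] ]
[ [0.08, -0.09, 18.85] , [0.004, -0.003, -0.002] ]
```

View pics/wrist13.png

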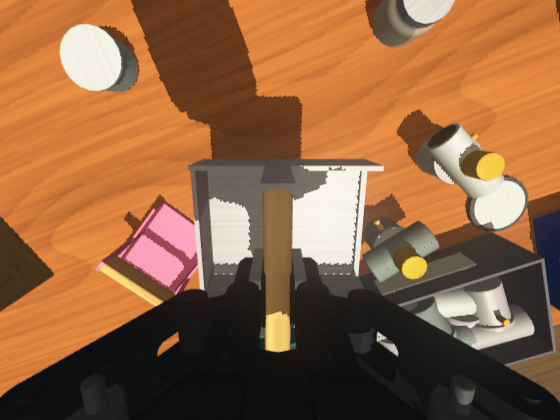

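>>> servo_tool([
  [[0,0,2.5],[0,0,0],0],
  [[0,0,6.5],[0,0,0],0],
  [[0,0,11],[0.002,-0.002,0],0],
  [[0,0,15],[0.003,-0.003,0],0],
  [[0,-0.1,18],[0.004,-0.003,0],0],
])

```text
time_s: 17.12
tool_pos: [569.0, -185.4, 116.6]
ee_rot: [-2.586, -1.783, 0.002]
ft_force: [0.8, -0.4, -2.6]
opening: 10.8
```

```bash
python3 - <<'E'
from h import *
rows([569.6,-184.6,101.4],toolrot(np.radians(69.3)),[.5,1])
E
```

```text
t 17.12 tcp [ 569.  -185.4  116.6] x [ 0.356  0.935 -0.   ] z [-0.001  0.    -1.   ] q [ 0.6   0.51 -0.51  1.87  0.32  0.84  1.14] F [ 0.8 -0.4 -2.6] M [0.01 0.03 0.04] op 10.8
[ [0.05, 0.02, 0.76] , [-0.001, 0.0, -0.001] ]
[ [0.1, 0.03, 1.52] , [-0.001, 0.0, -0.002] ]
```

>>> servo_tool([
  [[0,0,0.5],[0,0,0],0],
  [[0,0,0.9],[0,0,0],0],
  [[0,0,1.2],[0,0,0],0],
  [[0,0,1.4],[0,0,0],0],
  [[0,0,1.5],[0,0,0],0],
])

```text
time_s: 17.75
tool_pos: [569.1, -185.5, 102.0]
ee_rot: [-2.586, -1.783, 0.001]
ft_force: [0.3, 0.9, -2.6]
opening: 10.7
```

```bash
python3 - <<'E'
from h import *
state()
E
```

```text
t 17.75 tcp [ 569.1 -185.5  102. ] x [ 0.356  0.935 -0.   ] z [-0.001 -0.    -1.   ] q [ 0.59  0.53 -0.5   1.88  0.34  0.82  1.13] F [ 0.3  0.9 -2.6] M [-0.04 -0.01  0.03] op 10.7
```

>>> servo_tool([
  [[0,0,0.05],[0,0,0],0],
  [[0,0,0.1],[0,0,0],0],
  [[0,0,0.1],[0,0,0],0],
])

```text
time_s: 18.12
tool_pos: [569.3, -185.7, 101.4]
ee_rot: [2.586, 1.783, -0.001]
ft_force: [-2.6, -2.3, 5.8]
opening: 10.3
```

```bash
python3 - <<'E'
from h import *
state()
E
```

```text
t 18.12 tcp [ 569.3 -185.7  101.4] x [ 0.356  0.935 -0.001] z [-0.    -0.001 -1.   ] q [ 0.59  0.53 -0.5   1.88  0.34  0.82  1.13] F [-2.6 -2.3  5.8] M [-0.05  0.48  0.05] op 10.3
```

>>> servo_tool([
  [[0,0,0],[0,0,0],0.3],
  [[0,0,0],[0,0,0],0.6],
  [[0,0,0],[0,0,0],1],
  [[0,0,0],[0,0,0],1],
  [[0,0,0],[0,0,0],1],
])

```text
time_s: 18.75
tool_pos: [569.3, -185.7, 101.4]
ee_rot: [2.586, 1.783, -0.001]
ft_force: [0.4, -0.1, 0.1]
opening: 85.7
```

```bash
python3 - <<'E'
from h import *
state(); snap('wrist','wrist14.png')
E
```

```text
t 18.75 tcp [ 569.3 -185.7  101.4] x [ 0.356  0.935 -0.001] z [-0. -0. -1.] q [ 0.59  0.53 -0.5   1.88  0.34  0.82  1.13] F [ 0.4 -0.1  0.1] M [ 0.02  0.03 -0.03] op 85.7
```

View pics/wrist14.png

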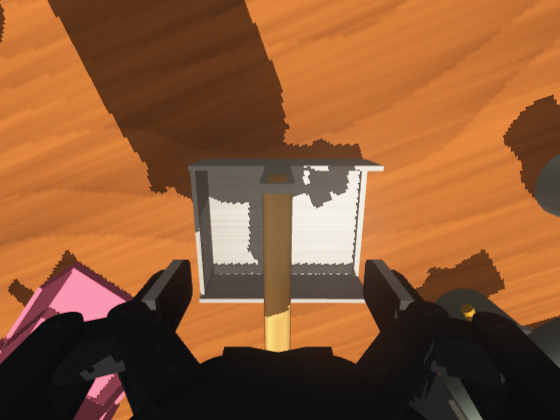

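Released; the tray is standing free between the pads. Rise straight up.

>>> servo_tool([
  [[0,0,-1],[0,0,0],1],
  [[0,0,-3.5],[0,0,0],1],
  [[0,0,-7.5],[0,0,0],1],
  [[0,0,-12],[0,0,0],1],
  [[0,0,-16],[0,0,0],1],
])

```text
time_s: 19.42
tool_pos: [569.4, -185.5, 263.9]
ee_rot: [2.586, 1.783, 0.0]
ft_force: [0.4, -0.4, 0.2]
opening: 85.3
```

>>> servo_tool([
  [[-2,2,-2],[0,0,0],1],
  [[-5,4,-3],[0,0,0],1],
  [[-8,6,-4],[0,0,0],1],
  [[-10,8,-5],[0,0,0],1],
  [[-11,9,-5],[0,0,0],1],
])

```text
time_s: 20.05
tool_pos: [614.7, -321.6, 315.0]
ee_rot: [2.586, 1.78, 0.001]
ft_force: [0.1, 0.2, -0.2]
opening: 85.6
```

```bash
python3 - <<'E'
from h import *
state(); snap('scene','scene15.png'); snap('top','top15.png')
a=cv2.imread('pics/top15.png'); b=cv2.imread('pics/scene15.png')
E
```

```text
t 20.05 tcp [ 614.7 -321.6  315. ] x [ 0.357  0.934 -0.001] z [ 0.002 -0.001 -1.   ] q [ 0.74  0.46 -0.51  1.46  0.23  1.27  1.42] F [ 0.1  0.2 -0.2] M [0.04 0.03 0.03] op 85.6
```

View pics/scene15.png

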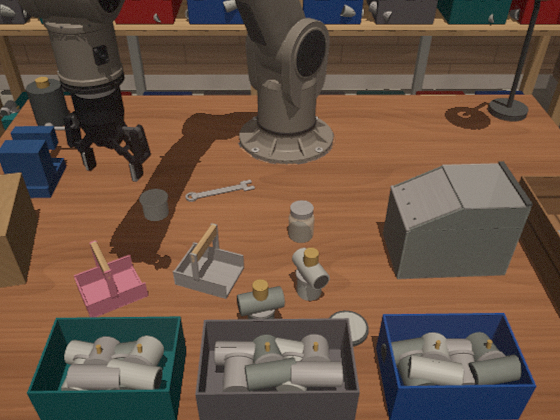

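View pics/top15.png

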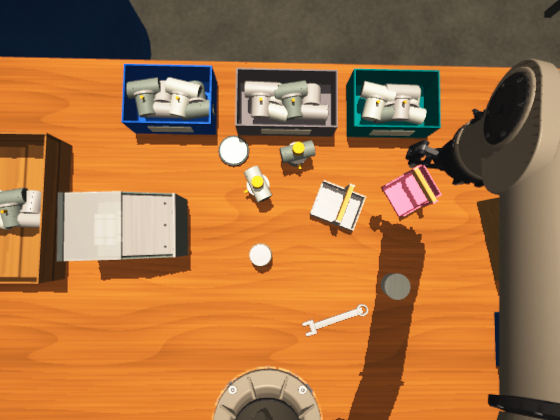

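```bash
python3 - <<'E'
from h import *
d0=cv2.imread('pics/top0.png').astype(int); d1=cv2.imread('pics/top15.png').astype(int)
for n,(u,v) in dict(carbA=(258,183),carbB=(298,152),jar=(260,255),pink=(405,195),flap=(145,225)).items():
    print(n,np.abs(d0-d1)[v-12:v+12,u-12:u+12].mean().round(1))
print(arm.close_job())
E
```

```text
carbA 6.6
carbB 6.2
jar 5.9
pink 7.1
flap 10.3
the job is handed in; nothing more can be done
None
```

I poured the three slides into the reject box through the flap, stood the empty tray back where it came from, and handed the job in at about 20 s of the 59 s allowed.

**How it went:** I gripped the tray by its cross handle and carried it level. I pressed the flap open with the tray's lip at about 4 to 8 N and poured at 44° nose-down. Then I eased the flap shut with the lip and set the tray down. The fingers touched only the handle.

**Last checks:**
- **Slides:** The tray is empty in both the wrist and scene pictures, and the load on the wrist fell from about 5.3 N to 2.8 N. Two slides showed through the window right after the pour. I did not see all three together inside, but none are in the tray or on the bench.
- **Flap and box:** The flap looks fully shut in the scene picture taken after I withdrew. The small sideways pull (about 5 N) as the lip slid back along the flap was the largest force I read there.
- **Tray:** It stands upright about 400 mm from the box, with the gripper open and clear of it.
- **Other things:** Before-and-after pictures from above show the carburettors, jar and pink look-alike tray unmoved. The float bowl looks unmoved too, though it now sits in the arm's shadow. The flap area differed slightly more than the rest (10 against 6 to 7 grey levels). I put that down to light and picture noise, since it looks shut, but I did not check further.

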